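Put the potter's scrapers back into their slots

ROBOT

A 6-joint arm with a two-finger parallel gripper is mounted at the origin on the work surface. World frame = base frame: x ahead of the robot, y to its left, z up, the work surface at z = 0. Lengths are in mm, angles in rad, forces in N, time in s.
With the tool pointing down it reaches from about 275 to 750 mm from the base axis. Payload 10.2 kg.
Tool frame: the origin (TCP) lies between the finger pads; the fingertips stand 17 mm ahead of it and the grasp point (between the pads) lies 2 mm behind it (tips_ahead is the distance from the TCP to the fingertips, in mm); z points along the fingers, y is the line along which they close (so a half turn about z gives the same grasp; the last joint's range is limited). The gripper opens to 85 mm and grips with 20 to 120 N. Pads are 22 mm wide; open, the fingers measure 114 mm over their backs; the gripper's body (76 mm by 85 mm) begins 54 mm behind the grasp point. The pads swing forward as they close: fully open they stand 13 mm farther back than shut.
Start: joints at [0.897, 0.313, 1.498, -0, 1.331, -0.223], TCP at [228.748, 472.552, 248.294] pointing down, gripper open.
Joint ranges: [-2.94, 2.94], [-0.97, 2.17], [0.19, 2.56], [-1.23, 4.37], [0.02, 3.11], [-2.88, 2.88]. Speed limits (rad/s): [2.39, 2.39, 3.01, 3.14, 3.14, 3.14].

INTERFACE

Orientations are given as a unit quaternion [w, x, y, z].
In Python, from rig import sense, capture, finish_job, boxes_of, tips_ahead gives the robot as it stands.
- The arm moves only by the tool drive_tool, never from a script. Its argument "commands" is text: rows parted by semicolons, each of 7 numbers parted by spaces: the shift along the world's x, y, z in units of 0.1 m (1.0 is 0.1 m), then the turn, a rotation vector about the world's x, y, z in units of pi/4 rad (1.0 is pi/4 rad), then the opening in per cent of the stroke, from 0 (shut) to 100 (fully open). A call has 1 to 20 rows; each row shifts and turns the commanded pose from where the row before left it; what a row does not reach is not made up. A row lasts 1/12 s, in which the tool goes at most 41.7 mm and 7.16 degrees, less where a joint would pass 70% of its speed; a pose out of reach is approached as far as the arm can. A call with a number of a shift or a turn outside -1 to 1 is refused whole. A call with a gripper value outside its range is refused whole. The fingers move at their own pace and stop on an object; "force" is the grip in N (left out, the last holds). Time passes only in rows, so rows that do not move let the fingers close. It gives the time, the measured TCP pose, the force, the opening and the grip force at its end, in the units of the state.
- sense(): the state, without advancing time (a new reading comes with each control period).
- capture(name): name is "side" or "top"; returns a dict with "pixels" (480x640x3 uint8, blue, green, red), "fov_y" (degrees; the focal length in pixels is half the picture's height over the tangent of half this angle, whatever the lens; pixels are square), "cx", "cy" (the principal point, pixels), "position" and "attitude" of the camera in the world. Camera axes: x right, y down, z forward; pixel columns grow to the right and rows downward; lengths in mm; the calibration is good to about 2 mm. A picture is of the moment at which its call begins. There is no depth.
- finish_job(): hands the job in; it is judged then, once.
Trained networks look in a picture, given as the dict that the camera call returned (one of the last four; its "shot" number tells which), for a name from the list of things; names that differ only in an ending like _2 or _b are one class to them, and where a whole thing is asked for, a point or a joint stands for the part that bears it (a point fixed in the world has none). Each returns a list of dicts, best first, with "confidence" (0 to 1); they miss things now and then, are a little off and sometimes report something else, mostly with a low value. They report only what shows in the picture. A call takes as long as a camera call.
- boxes_of(picture, name): "position" ([column, row] in pixels, amid what is visible of it).
The state is a dict: "time_s": time; "joints": joint angles; "dq": joint speeds; "tau": joint torques, N m; "eef_pos": TCP position; "ee_rot": TCP orientation; "force": force on the tool from outside, world axes, zero at the start; "wrist_torque": the same for the moment, N m; "grip_width": opening from 0.0 (shut) to 1.0 (fully open); "grip_force": force on a finger pad.
Only numpy, scipy, OpenCV 4.12 (cv2) and the standard library are available. Lean on these libraries where they do the work, as an engineer would, in place of code of your own. Each camera call takes 0.05 s, during which the arm holds its last target. There are 200 camera calls.

TASK

Two scrapers are not in their places: the narrow one has been left in the wide scraper's slot of the leaning tool rack, and the wide one stands upright in the plaster drying block. First move the narrow scraper into the narrow slot, then put the wide scraper into the wide slot, both blade down and fully home; keep hold of each until it is down rather than letting it fall. Leave the middle scraper and the other things on the bench where they are.

Things in the scene. Friction and masses are not known exactly. Their poses are not given: they have to be found in the camera images.
- narrow_scraper_grip (a point): Scraper, about 100 g: flat steel blade 5 mm thick, 36 mm wide, 66 mm long; wooden handle 16 x 30 x 75 mm (x, y, z), from 60 to 135 mm above the blade's free edge. Point: the handle's centre, 97.5 mm from that edge. z: from blade to handle; x: normal to the blade; y: across its width. Starts on the floor of the wide slot, up to 12 mm off its centre.
- wide_scraper_grip (a point): Scraper, about 140 g: flat steel blade 5 mm thick, 64 mm wide, 66 mm long; wooden handle 16 x 30 x 75 mm (x, y, z), from 60 to 135 mm above the blade's free edge. Point: the handle's centre, 97.5 mm from that edge. z: from blade to handle; x: normal to the blade; y: across its width. Starts upright, blade down, in the drying block, edge 15 mm above the bench.
- middle_scraper_grip (a point): Scraper, about 120 g: flat steel blade 5 mm thick, 50 mm wide, 66 mm long; wooden handle 16 x 30 x 75 mm (x, y, z), from 60 to 135 mm above the blade's free edge. Point: the handle's centre, 97.5 mm from that edge. z: from blade to handle; x: normal to the blade; y: across its width. Already home in the middle slot; stays there.
- narrow_mouth (a point): Fixed wooden slot block, 40 mm thick, 90 mm wide, leaning 30 degrees towards the robot. Point: centre of the slot's mouth, in the top face (square to the slot). z: out of the slot, up and towards the robot; y: along its width, level; x: across its thickness. Slot: 8.5 mm in x, 40 mm in y, 45 mm deep, flat floor, mouth chamfered 4 mm.
- wide_mouth (a point): Fixed wooden slot block, 40 mm thick, 90 mm wide, leaning 30 degrees towards the robot. Point: centre of the slot's mouth, in the top face (square to the slot). z: out of the slot, up and towards the robot; y: along its width, level; x: across its thickness. Slot: 8.5 mm in x, 68 mm in y, 45 mm deep, flat floor, mouth chamfered 4 mm.
- middle_mouth (a point): Fixed wooden slot block, 40 mm thick, 90 mm wide, leaning 30 degrees towards the robot. Point: centre of the slot's mouth, in the top face (square to the slot). z: out of the slot, up and towards the robot; y: along its width, level; x: across its thickness. Slot: 8.5 mm in x, 54 mm in y, 45 mm deep, flat floor, mouth chamfered 4 mm.
- rack: Fixed plank 120 x 325 x 15 mm that carries the three slot blocks in a row along its y, 102 mm apart, in varying order; origin at the centre of its underside. A scraper is home with its free edge on the slot's floor: its handle's centre is then 52.5 mm out of the mouth along z; it may lean up to 5 degrees in the slot's play.
- drying_block: White plaster block 60 x 100 x 45 mm (x, y, z), fixed on the bench; origin at the centre of its underside. In its top an upright slot, 8.5 mm in x, 70 mm in y, 30 mm deep, holds the wide scraper.
- bowl2: Dark unfired clay bowl, rim about 124 mm across, 56 mm high; bystander, origin at the centre of its underside.
- bowl3: Dark unfired clay bowl, rim about 130 mm across, 58 mm high; bystander, origin at the centre of its underside.
- tape: Bystander: empty cardboard tape core 84 mm across, 20 mm high; origin at the centre of its underside.
- brush: Bystander: brush lying on the bench; origin near its middle, x along it.
- jar: Bystander: closed jar 60 mm across, 75 mm high; origin at the centre of its underside.

How it is judged (in metres and radians):
On the way, in this order (a step that is already met when the one before it is completed fails the run):
1. the narrow scraper is fully home in the narrow slot (x of narrow_scraper_grip in the frame of narrow_mouth between -0.014 and 0.014 m and y of narrow_scraper_grip in the frame of narrow_mouth between -0.012 and 0.012 m and z of narrow_scraper_grip in the frame of narrow_mouth between 0.035 and 0.0585 m and angle between the z axis of narrow_scraper_grip and the z axis of narrow_mouth, either way round below 0.15 rad), for 0.2 s.
2. the wide scraper is fully home in the wide slot (x of wide_scraper_grip in the frame of wide_mouth between -0.014 and 0.014 m and y of wide_scraper_grip in the frame of wide_mouth between -0.012 and 0.012 m and z of wide_scraper_grip in the frame of wide_mouth between 0.035 and 0.0585 m and angle between the z axis of wide_scraper_grip and the z axis of wide_mouth, either way round below 0.15 rad), for 0.2 s.
At the end, for the whole second after the job is handed in: The narrow scraper stands blade down in the narrow slot and the wide one in the wide slot: each handle centre within 14 mm (x) and 12 mm (y) of the slot's axis and less than 58.5 mm out of the mouth (home within 6 mm), axis within 0.15 rad of the slot's, at rest (all of step 1 and all of step 2 and linear speed of each of narrow_scraper, wide_scraper below 0.02 m/s); the robot touches nothing.
It fails at once if a scraper is let fall (faster than 0.4 m/s while out of the fingers) ((linear speed of narrow_scraper above 0.4 m/s and contact force between narrow_scraper and the fingers below 0.1 N) or (linear speed of wide_scraper above 0.4 m/s and contact force between wide_scraper and the fingers below 0.1 N)).
It fails at once if the middle scraper or a bystander is moved by more than 25 mm (distance of any of bowl2, bowl3, tape, brush, jar, middle_scraper_grip from where it was at the start of the episode above 0.025 m).
It also fails if it takes over 70 s, if anything falls off the work surface, if the arm or the gripper's body presses on something with over 40 N, if the wrist force passes 120 N, or if a joint passes its speed limit or range.

## Working session

There is one attempt and no reset: what is moved stays moved. The work goes in short steps, Python scripts to look and compute and a tool call to move; the robot and the scene stay as the last step left them, time stands still between calls to the robot, and variables do not carry over. Pictures are saved under pics/ and viewed, at most 13 in all, crops included, and the job is handed in when it is done.

Besides the shell and the picture viewer there is one more tool, called after "Call:" as name(argument=value, ...) on one line, values as JSON. drive_tool: Moves the arm, as the interface text tells. Shifts and turns lie within -1 to 1; 1 stands for 0.1 m of shift or pi/4 rad of turn. Its arguments: {"type":"object","properties":{"commands":{"type":"string"},"force":{"type":"number"}},"required":["commands"]}

```bash
ls; mkdir -p pics; cat > h.py <<'E'
import numpy as np, cv2
from scipy.spatial.transform import Rotation as R
from rig import *
def cam(p):
    q=p["attitude"]; q=np.array(q,float)
    M=R.from_quat(q[[1,2,3,0]]).as_matrix() if q.size==4 else q
    f=240/np.tan(np.radians(p["fov_y"]/2))
    return M,f,np.array(p["position"],float)
def ray(p,uv):
    M,f,c=cam(p); d=M@np.array([(uv[0]-p["cx"])/f,(uv[1]-p["cy"])/f,1]); return c,d/np.linalg.norm(d)
def proj(p,X):
    M,f,c=cam(p); v=(np.atleast_2d(X)-c)@M; return np.c_[v[:,0]/v[:,2]*f+p["cx"],v[:,1]/v[:,2]*f+p["cy"]]
def onz(p,uv,z):
    c,d=ray(p,uv); return c+d*(z-c[2])/d[2]
def tri(rs):
    A=0;b=0
    for c,d in rs:
        P=np.eye(3)-np.outer(d,d);A=A+P;b=b+P@c
    return np.linalg.solve(A,b)
E
python3 - <<'E'
from h import *
import pickle
s=sense();print(s)
P={n:capture(n) for n in("side","top")}
for n,p in P.items():
    cv2.imwrite(f"pics/{n}0.png",p["pixels"]); print(n,{k:v for k,v in p.items() if k!="pixels"})
    for o in "narrow_scraper_grip wide_scraper_grip middle_scraper_grip rack drying_block narrow_mouth wide_mouth middle_mouth".split():
        print(o,[(np.round(b["position"],1).tolist(),round(b["confidence"],2)) for b in boxes_of(p,o)][:4])
pickle.dump(P,open("p0.pkl","wb"))
E
```

```text
pics
{'time_s': 0.0, 'joints': array([ 8.96580945e-01,  3.13446605e-01,  1.49843956e+00,  4.45895082e-06,
        1.33101926e+00, -2.23392406e-01]), 'dq': array([ 0.00105552,  0.0002661 ,  0.00019094, -0.00156059,  0.00024182,
       -0.00134594]), 'tau': array([ 6.50202346e-04, -4.12268043e+01, -2.59746981e+01, -7.67339839e-05,
        4.12889887e-03, -8.90307007e-06]), 'eef_pos': array([228.598121  , 472.35061954, 247.7358752 ]), 'ee_rot': array([-2.86747179e-04,  2.23507929e-01,  9.74701890e-01, -5.90438565e-04]), 'force': array([-0.05234278,  0.03936188, -0.97931115]), 'wrist_torque': array([-0.03970142, -0.00417163,  0.02735676]), 'grip_force': 0.0, 'grip_width': 1.0030756704018295}
side {'fov_y': 42.93482556309639, 'cx': 298.54424901909704, 'cy': 235.0324025031226, 'position': array([  22.57131829, 1282.94304432,  864.86031091]), 'attitude': array([ 0.08978748, -0.16430295,  0.848549  , -0.49488115]), 'shot': 1}
narrow_scraper_grip [([317.2, 194.1], 0.52)]
wide_scraper_grip [([307.9, 296.3], 0.85)]
middle_scraper_grip [([302.3, 218.6], 0.73)]
rack [([289.2, 256.9], 0.8)]
drying_block [([303.9, 326.2], 0.91)]
narrow_mouth [([265.2, 257.3], 0.73)]
wide_mouth [([298.9, 214.8], 0.83)]
middle_mouth [([287.1, 230.9], 0.72)]
top {'fov_y': 49.780602347860274, 'cx': 316.63479531461576, 'cy': 229.0053516761816, 'position': array([ 349.04202211,   22.57407498, 1138.26821357]), 'attitude': array([ 0.05594601, -0.69846217,  0.71154598, -0.05218198]), 'shot': 2}
narrow_scraper_grip [([410.5, 211.3], 0.96), ([396.5, 193.4], 0.59)]
wide_scraper_grip []
middle_scraper_grip [([351.5, 213.2], 0.84)]
rack [([330.0, 216.9], 0.61)]
drying_block [([215.9, 285.1], 0.9)]
narrow_mouth [([305.9, 195.3], 0.78)]
wide_mouth [([396.1, 191.8], 0.78), ([345.8, 194.6], 0.29)]
middle_mouth [([349.0, 195.2], 0.79), ([304.1, 195.7], 0.35)]
```

```bash
python3 - <<'E'
from h import *
import pickle
P=pickle.load(open("p0.pkl","rb"))
a=P["side"]["pixels"][110:390,170:450]; b=P["top"]["pixels"][130:350,150:470]
cv2.imwrite("pics/a1.png",cv2.resize(a,(600,600),interpolation=cv2.INTER_CUBIC))
cv2.imwrite("pics/b1.png",cv2.resize(b,(800,550),interpolation=cv2.INTER_CUBIC))
E
```

```text
(no output)
```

View pics/a1.png

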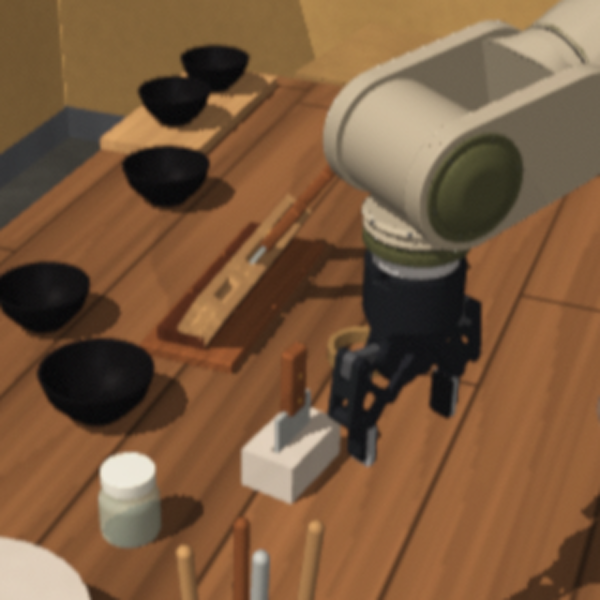

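View pics/b1.png

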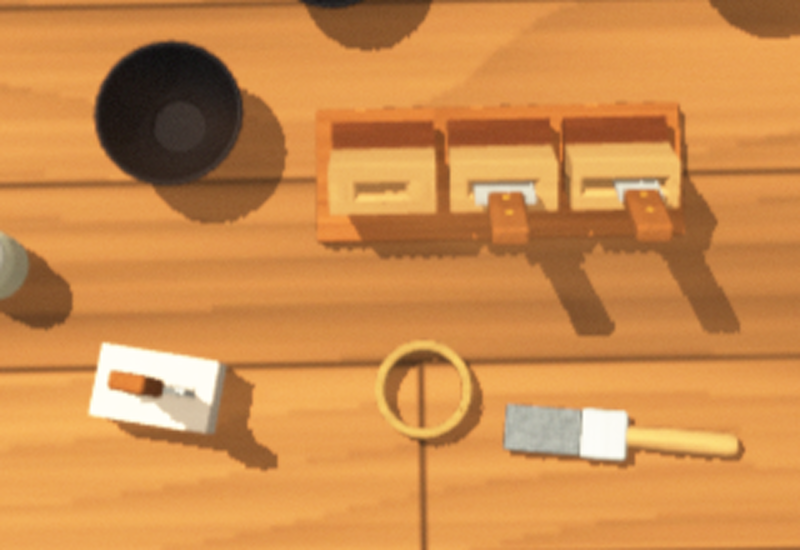

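View pics/top0.png

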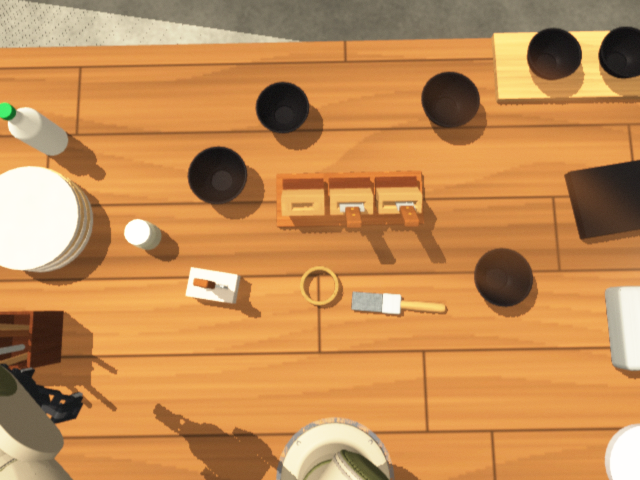

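Narrow slot is at about (302,206) top, the middle one in the centre and the wide one (narrow scraper in it) at about (399,206). The drying block is at (213,286) with its long side roughly along world y. Next I fit the models.

```bash
cat > fit.py <<'E'
from h import *
import pickle
from scipy.optimize import least_squares
P=pickle.load(open("p0.pkl","rb")); T,S=P["top"],P["side"]
t=lambda *c:[np.array([150+x/2.5,130+y/2.5])-.3 for x,y in c]
s=lambda *c:[np.array([170+x/2.143,110+y/2.143])-.27 for x,y in c]
def rz(a):return R.from_euler("z",a).as_matrix()
# rack corners TL,TR,BR,BL in top
pl=np.array([[60,162.5,15],[60,-162.5,15],[-60,-162.5,15],[-60,162.5,15]])
uv=np.array(t((317,110),(680,103),(683,235),(318,242)))
f=lambda q:(proj(T,pl@rz(q[2]).T+[q[0],q[1],0])-uv).ravel()
r=least_squares(f,[420,0,0]);print("rack",r.x,r.fun.round(1))
db=np.array([[30,50,45],[30,-50,45],[-30,-50,45],[-30,50,45]])
ub=np.array(t((103,343),(226,362),(214,434),(90,415)))
g=lambda q:(proj(T,db@rz(q[2]).T+[q[0],q[1],0])-ub).ravel()
d=least_squares(g,[300,240,0]);print("block",d.x,d.fun.round(1))
m=tri([ray(T,t((381,191))[0]),ray(S,s((223,289))[0])]);print("narrow slot tri",m)
print("in rack",rz(r.x[2]).T@(m-[r.x[0],r.x[1],0]))
E
python3 fit.py
```

```text
rack [ 5.89451417e+02 -4.69562061e+01 -1.41975975e-03] [-0.5 -0.2 -0.2 -0.   1.2  0.2 -0.6 -0. ]
block [ 4.02498421e+02  2.47321387e+02 -1.66288679e-01] [ 1.4  0.6 -1.3 -0.1 -1.4 -0.5  1.3  0. ]
narrow slot tri [564.31905259  56.94342224  74.63510074]
in rack [-25.27985149 103.86384169  74.63510074]
```

```bash
cat > ov.py <<'E'
from h import *
import pickle,sys
def box(c,Rm,hx,hy,z0,z1):
    return [np.array([[sx*hx,sy*hy,z] for sx,sy in((1,1),(1,-1),(-1,-1),(-1,1))])@Rm.T+c for z in(z0,z1)]
def draw(im,p,q,off,k,col):
    a=((proj(p,q)+.5-off)*k-.5); cv2.polylines(im,[np.round(a*8).astype(int)],True,col,1,cv2.LINE_AA,3)
def rackR(yaw): return R.from_euler("z",yaw).as_matrix()@R.from_euler("y",-30,degrees=True).as_matrix()
E
cat > o1.py <<'E'
from ov import *
P=pickle.load(open("p0.pkl","rb"))
rk=np.array([589.5,-47,0]);yaw=-.0014;Rz=R.from_euler("z",yaw).as_matrix();RR=rackR(yaw)
M=[rk+Rz@np.array([-25.3,k*102,74.6]) for k in(1,0,-1)]
bc=np.array([402.5,247.3,0]);Rb=R.from_euler("z",-.166).as_matrix()
ims=[]
for n,off,k,sz in(("top",(170,150),3.1,(265,175)),("side",(230,170),5,(110,190))):
    p=P[n];off=np.array(off);im=cv2.resize(p["pixels"][off[1]:off[1]+sz[1],off[0]:off[0]+sz[0]],None,fx=k,fy=k,interpolation=cv2.INTER_CUBIC)
    for c,w in zip(M,(40,54,68)):
        draw(im,p,box(c,RR,20,45,0,0)[0],off,k,(255,0,0)); draw(im,p,box(c,RR,4.25,w/2,0,0)[0],off,k,(0,255,0))
    for c,w in((M[1],50),(M[2],36)):
        for q in box(c,RR,8,15,15,90): draw(im,p,q,off,k,(255,255,0))
        draw(im,p,box(c,RR,2.5,w/2,0,0)[0],off,k,(255,0,255))
    for q in box(rk,Rz,60,162.5,0,15)+box(bc,Rb,30,50,0,45): draw(im,p,q,off,k,(0,0,255))
    for q in box(bc,Rb,8,15,75,150)+box(bc,Rb,2.5,32,45,75): draw(im,p,q,off,k,(255,255,0))
    cv2.imwrite(f"pics/ov_{n}.png",im); print(im.shape)
E
python3 o1.py
```

```text
(542, 822, 3)
(950, 550, 3)
```

```bash
python3 - <<'E'
import cv2
b=cv2.imread("pics/ov_side.png");print(b.shape)
cv2.imwrite("pics/ov_side2.png",cv2.resize(b,None,fx=.63,fy=.63,interpolation=cv2.INTER_AREA))
E
```

```text
(950, 550, 3)
```

View pics/ov_top.png

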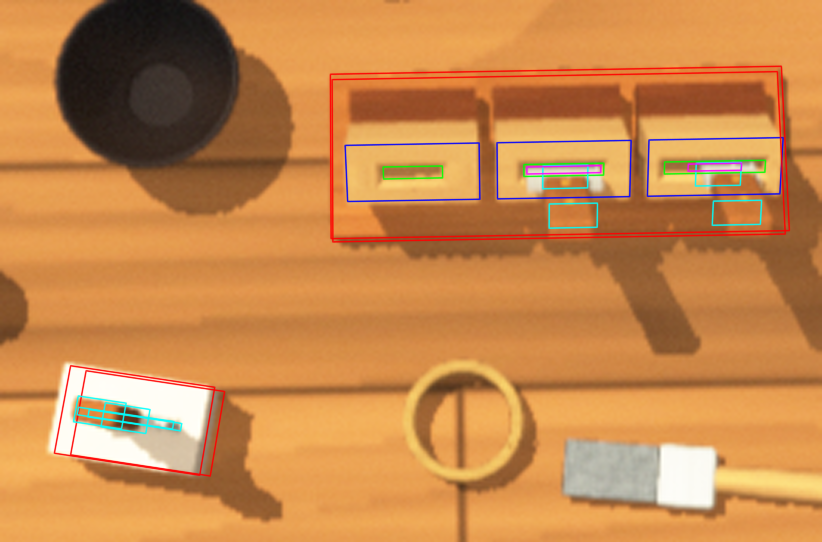

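View pics/ov_side2.png

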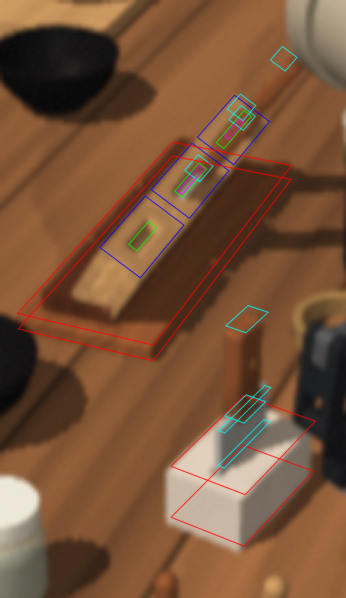

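Top overlay fits the rack within about 1 px. The drying block should sit about 3 mm further in +y. The narrow scraper sits about 9 mm to −y of the wide slot's centre. Now I move to the approach.

Call:
drive_tool(commands="0.125 -0.315 0 0 0 -0.0713 70;0.125 -0.315 0 0 0 -0.0713 70;0.125 -0.315 0 0 0 -0.0713 70;0.125 -0.315 0 0 0 -0.0713 70;0.125 -0.315 0 0 0 -0.0713 70;0.125 -0.315 0 0 0 -0.0713 70;0.125 -0.315 0 0 0 -0.0713 70;0.125 -0.315 0 0 0 -0.0713 70;0.125 -0.315 0 0 0 -0.0713 70;0.125 -0.315 0 0 0 -0.0713 70;0.125 -0.315 0 0 0 -0.0713 70;0.125 -0.315 0 0 0 -0.0713 70;0.125 -0.315 0 0 0 -0.0713 70;0.125 -0.315 0 0 0 -0.0713 70;0.125 -0.315 0 0 0 -0.0713 70;0.125 -0.315 0 0 0 -0.0713 70;0.125 -0.315 0 0 0 -0.0713 70;0.125 -0.315 0 0 0 -0.0713 70;0.125 -0.315 0 0 0 -0.0713 70;0.125 -0.315 0 0 0 -0.0713 70", force=30)

```text
time_s: 2.57
eef_pos: [479.1, -159.2, 248.3]
ee_rot: [0.0, 0.708, 0.706, 0.0]
force: [0.3, 0.3, -0.5]
grip_width: 0.701
grip_force: 0.0
```

Call:
drive_tool(commands="0 0 0 0 -0.1111 0 70;0 0 0 0 -0.1111 0 70;0 0 0 0 -0.1111 0 70;0 0 0 0 -0.1111 0 70;0 0 0 0 -0.1111 0 70;0 0 0 0 -0.1111 0 70;0 0 0 0 0 0 70;0 0 0 0 0 0 70")

```text
time_s: 3.23
eef_pos: [478.3, -157.7, 248.4]
ee_rot: [0.182, 0.684, 0.683, 0.182]
force: [0.5, -0.1, 1.0]
grip_width: 0.698
grip_force: 0.0
```

```bash
cat >> h.py <<'E'
def cur(s):
    q=np.array(s["ee_rot"]);return np.array(s["eef_pos"]),R.from_quat(q[[1,2,3,0]])
def todo(s,X,Rt):
    p,r=cur(s);return (np.array(X)-p)/100,(R.from_matrix(Rt)*r.inv()).as_rotvec()/(np.pi/4)
SZ=np.array([-.5,0,.8660254]);SX=np.array([.8660254,0,.5])
RT=np.c_[[0,1,0],SX,-SZ]
E
python3 - <<'E'
from h import *
import pickle
s=sense();print(s["time_s"],s["eef_pos"],s["joints"],s["grip_width"],s["force"])
G=np.array([539,-158,118.4]);print(todo(s,G+90*SZ,RT),todo(s,G,RT))
P={n:capture(n) for n in("side","top")};pickle.dump(P,open("p1.pkl","wb"))
for n,p in P.items():
    print(n,[(np.round(b["position"],1).tolist(),round(b["confidence"],2)) for b in boxes_of(p,"narrow_scraper_grip")][:3])
a=P["top"]["pixels"][150:270,290:450];b=P["side"]["pixels"][130:290,240:400]
a=cv2.resize(a,(480,360),interpolation=3);b=cv2.resize(b,(310,310),interpolation=3)
m=np.zeros((360,800,3),np.uint8);m[:,:480]=a;m[:310,490:]=b;cv2.imwrite("pics/c1.png",m)
E
```

```text
3.2333 [ 478.33104705 -157.65807379  248.4093078 ] [-0.71366607  0.04754659  1.90607737  0.45637671  0.8319683  -0.96233013] 0.6984684894017522 [ 0.51691057 -0.14248019  1.00448598]
(array([ 0.15668953, -0.00341926, -0.52067022]), array([-0.00019763, -0.00278198,  0.00127183])) (array([ 0.60668953, -0.00341926, -1.30009308]), array([-0.00019763, -0.00278198,  0.00127183]))
side []
top [([407.9, 213.3], 0.57)]
```

View pics/c1.png

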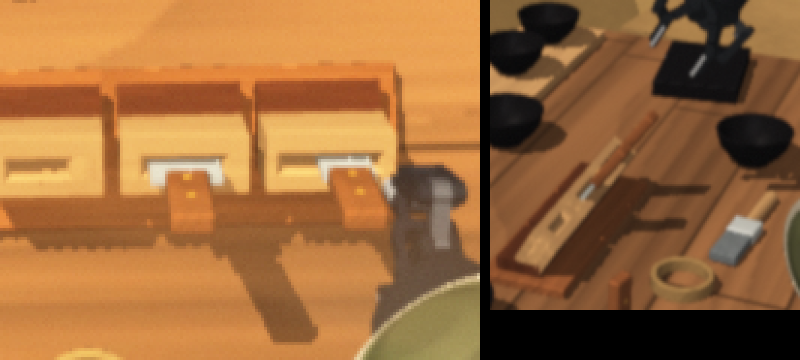

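```bash
cat > q.py <<'E'
from ov import *
P=pickle.load(open("p1.pkl","rb"));T,S=P["top"],P["side"]
s=sense();p,r=cur(s);print("tcp px",proj(T,p),proj(S,p))
rk=np.array([589.5,-47,0])
for k,dy in((0,0),(-1,-9)):
    m=rk+[-25.3,k*102+dy,74.6]
    a=[m+90*SZ-8*SX+[0,e,0] for e in(15,-15)]; print(k,"end bottom-edge px",proj(T,a).round(1).tolist(), "top-edge",proj(T,[m+90*SZ+8*SX+[0,e,0] for e in(15,-15)]).round(1).tolist())
    print("side end", proj(S,m+90*SZ).round(1))
u=lambda x,y:np.array([290+x/3-.33,150+y/3-.33])
v=lambda x,y:np.array([240+(x-490)*160/310-.25,130+y*160/310-.25])
# mouth of narrow slot, both
print("mouth n",tri([ray(T,u(38,168)),ray(S,v(558,224))]))
print("end mid",u(192,230),"end narrow",u(367,228))
E
python3 q.py
```

```text
tcp px [[422.37119982 231.03873568]] [[335.81838483 156.42216656]]
0 end bottom-edge px [[346.7, 223.1], [362.2, 222.8]] top-edge [[346.7, 215.3], [362.3, 215.0]]
side end [[306.2 203.6]]
-1 end bottom-edge px [[404.0, 222.0], [419.5, 221.7]] top-edge [[404.3, 214.2], [419.9, 213.9]]
side end [[320.7 186.8]]
mouth n [563.84322012  55.94957037  72.38124136]
end mid [353.67       226.33666667] end narrow [412.00333333 225.67      ]
```

```bash
python3 - <<'E'
from ov import *
P=pickle.load(open("p1.pkl","rb"));s=sense();p,r=cur(s);M=r.as_matrix()
out=[]
for n,(x0,y0) in(("top",(350,150)),("side",(260,80))):
    q=P[n];im=cv2.resize(q["pixels"][y0:y0+130,x0:x0+130],(400,400),interpolation=3)
    for d,c in((0,(0,0,255)),(17,(0,255,0)),(-56,(255,0,0))):
        for e in(-30,30):
            a=(proj(q,p+M[:,2]*d+M[:,1]*e)[0]+.5-(x0,y0))*400/130;cv2.circle(im,tuple(int(v) for v in a),3,c,-1)
    out.append(im)
cv2.imwrite("pics/d1.png",np.hstack(out))
E
```

```text
(no output)
```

View pics/d1.png

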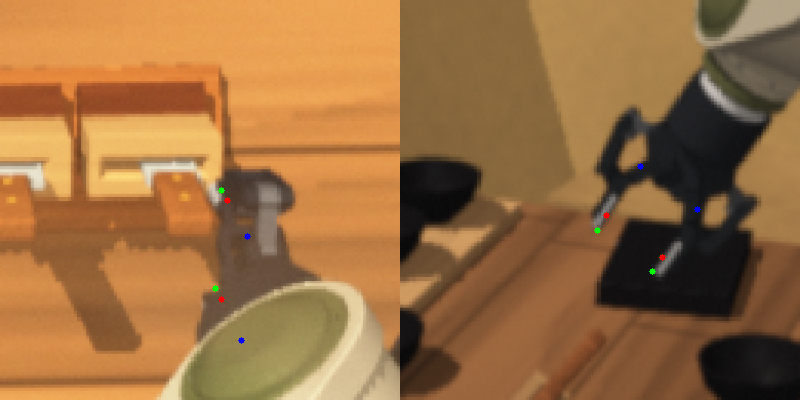

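The finger tips match the projected tool within about 2 px, so the calibration holds. Going down over the narrow scraper.

Call:
drive_tool(commands="0.035 0 -0.133 0 0 0 70;0.035 0 -0.133 0 0 0 70;0.035 0 -0.133 0 0 0 70;0.035 0 -0.133 0 0 0 70;0.0563 0 -0.0975 0 0 0 70;0.0563 0 -0.0975 0 0 0 70;0.0563 0 -0.0975 0 0 0 70;0.0563 0 -0.0975 0 0 0 70;0.0563 0 -0.0975 0 0 0 70;0.0563 0 -0.0975 0 0 0 70;0.0563 0 -0.0975 0 0 0 70;0.0563 0 -0.0975 0 0 0 70;0 0 0 0 0 0 70;0 0 0 0 0 0 70")

```text
time_s: 4.6
eef_pos: [538.0, -157.1, 116.8]
ee_rot: [0.182, 0.683, 0.683, 0.183]
force: [0.0, -0.7, 0.1]
grip_width: 0.697
grip_force: 0.0
```

Call:
drive_tool(commands="0 0 0 0 0 0 40;0 0 0 0 0 0 30;0 0 0 0 0 0 20;0 0 0 0 0 0 10;0 0 0 0 0 0 0;0 0 0 0 0 0 0;0 0 0 0 0 0 0;0 0 0 0 0 0 0", force=40)

```text
time_s: 5.27
eef_pos: [537.9, -157.7, 117.7]
ee_rot: [0.184, 0.683, 0.683, 0.183]
force: [-3.1, -0.7, 5.9]
grip_width: 0.182
grip_force: 40.9
```

Call:
drive_tool(commands="-0.025 0 0.0433 0 0 0 0;-0.05 0 0.0866 0 0 0 0;-0.05 0 0.0866 0 0 0 0;-0.05 0 0.0866 0 0 0 0;-0.075 0 0.13 0 0 0 0;-0.1 0 0.1732 0 0 0 0;-0.1 0 0.1732 0 0 0 0;-0.1 0 0.1732 0 0 0 0;-0.1 0 0.1732 0 0 0 0;-0.1 0 0.1732 0 0 0 0;-0.05 0 0.0866 0 0 0 0;0 0 0 0 0 0 0;0 0 0 0 0 0 0")

```text
time_s: 6.35
eef_pos: [457.5, -157.5, 256.2]
ee_rot: [0.184, 0.683, 0.683, 0.183]
force: [0.7, -0.1, -0.8]
grip_width: 0.179
grip_force: 39.9
```

```bash
python3 - <<'E'
from h import *
s=sense();print(s["eef_pos"],s["grip_width"],s["force"])
T=capture("top");S=capture("side")
p,r=cur(s);M=r.as_matrix()
# zoomed crops with model overlay of the scraper in hand
from ov import *
g=p-2*M[:,2];RS=np.c_[M[:,1],M[:,0],-M[:,2]]
out=[]
for q in(T,S):
    c=proj(q,g-40*RS[:,2])[0];x0,y0=int(c[0])-50,int(c[1])-50
    im=cv2.resize(q["pixels"][y0:y0+100,x0:x0+100],(400,400),interpolation=3)
    e=np.array([g-97.5*RS[:,2]+a*RS[:,1]+b*RS[:,2] for a,b in((-18,0),(18,0),(18,37),(-18,37))])
    draw(im,q,e,np.array((x0,y0)),4,(0,255,0));out.append(im);print(x0,y0,proj(q,e).round(1).tolist())
    print(boxes_of(q,"narrow_scraper_grip")[:1])
cv2.imwrite("pics/e1.png",np.hstack(out))
import pickle;pickle.dump({"top":T,"side":S},open("p2.pkl","wb"))
E
```

```text
[ 457.46500663 -157.48995337  256.15469402] 0.17940245941268526 [ 0.65980529 -0.10633768 -0.79362666]
369 184 [[423.5, 223.1], [404.4, 223.5], [407.7, 230.7], [427.5, 230.3]]
[{'position': [142.5, 233.5], 'confidence': 0.73}]
286 115 [[327.8, 178.2], [323.4, 183.3], [330.3, 173.5], [334.7, 168.5]]
[{'position': [341.2, 155.5], 'confidence': 0.69}]
```

View pics/e1.png

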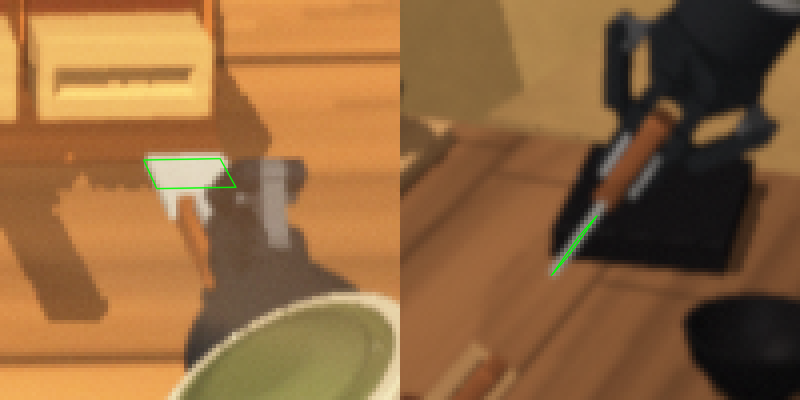

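```bash
python3 - <<'E'
from ov import *
P=pickle.load(open("p2.pkl","rb"));T=P["top"]
for m in([564.2,55,74.6],[564.2,-149,74.6]):
    print(proj(T,m))
print("backproj",onz(T,(302.2,206),74.6),onz(T,(399.6,203.6),74.6))
# sub-pixel profile of slots: darkness relative to median on rows
g=cv2.cvtColor(T["pixels"],6).astype(float)
for n,(x0,x1,y0,y1) in dict(n=(285,321,199,213),w=(378,425,197,211)).items():
    print(n);print(g[y0:y1,(x0+x1)//2-4:(x0+x1)//2+4].mean(1).round().tolist());print(g[203:206,x0:x1].mean(0).round().tolist())
# blade edge
b=T["pixels"].astype(float);print(b[224:228,400:432,0].mean(0).round().tolist())
s=sense();p,r=cur(s);M=r.as_matrix();print(proj(T,p-2*M[:,2]+85*M[:,2]))
E
```

```text
[[302.72619154 205.20779084]]
[[400.10024524 203.35380145]]
backproj [562.52986518  56.1262211   74.6       ] [ 563.69494081 -147.93128594   74.6       ]
n
[192.0, 191.0, 188.0, 172.0, 141.0, 128.0, 130.0, 149.0, 183.0, 207.0, 211.0, 200.0, 189.0, 190.0]
[195.0, 192.0, 190.0, 189.0, 192.0, 191.0, 168.0, 144.0, 135.0, 133.0, 133.0, 134.0, 135.0, 135.0, 134.0, 134.0, 135.0, 133.0, 132.0, 132.0, 133.0, 132.0, 132.0, 130.0, 133.0, 133.0, 135.0, 160.0, 183.0, 197.0, 199.0, 199.0, 198.0, 196.0, 193.0, 191.0]
w
[195.0, 195.0, 192.0, 171.0, 132.0, 120.0, 126.0, 163.0, 198.0, 214.0, 217.0, 206.0, 195.0, 193.0]
[159.0, 190.0, 194.0, 191.0, 164.0, 138.0, 141.0, 141.0, 143.0, 144.0, 144.0, 143.0, 143.0, 145.0, 144.0, 143.0, 144.0, 146.0, 163.0, 167.0, 167.0, 150.0, 148.0, 164.0, 168.0, 168.0, 169.0, 166.0, 153.0, 165.0, 168.0, 169.0, 169.0, 170.0, 170.0, 171.0, 168.0, 172.0, 192.0, 200.0, 197.0, 196.0, 197.0, 180.0, 123.0, 102.0, 102.0]
[49.0, 50.0, 51.0, 52.0, 56.0, 92.0, 150.0, 180.0, 190.0, 191.0, 191.0, 190.0, 191.0, 191.0, 193.0, 193.0, 194.0, 196.0, 195.0, 194.0, 192.0, 192.0, 190.0, 183.0, 163.0, 123.0, 72.0, 54.0, 55.0, 58.0, 63.0, 65.0]
[[414.81865454 225.73959612]]
```

The blade hangs about 0.7 mm to −y of the tool centre and the narrow slot's centre is near y=56. Crossing over the middle scraper at this height.

Call:
drive_tool(commands="0 0.1 0 0 0 0 0;0 0.2 0 0 0 0 0;0 0.24 0 0 0 0 0;0 0.25 0 0 0 0 0;0 0.25 0 0 0 0 0;0 0.25 0 0 0 0 0;0 0.25 0 0 0 0 0;0 0.25 0 0 0 0 0;0 0.2 0 0 0 0 0;0 0.1 0 0 0 0 0;0 0.05 0 0 0 0 0;0 0 0 0 0 0 0;0 0 0 0 0 0 0;0 0 0 0 0 0 0")

```text
time_s: 7.72
eef_pos: [457.8, 56.1, 255.5]
ee_rot: [0.183, 0.683, 0.683, 0.183]
force: [0.4, -0.7, -0.6]
grip_width: 0.179
grip_force: 39.9
```

```bash
python3 - <<'E'
from ov import *
s=sense();H=np.array([537.3,56.5,117.8])
print(s["eef_pos"],todo(s,H+50*SZ,RT),todo(s,H,RT))
T=capture("top");b=T["pixels"].astype(float);p,r=cur(s);M=r.as_matrix()
e=proj(T,p+83*M[:,2])[0];print(e);y=int(e[1]);x=int(e[0]);print(x-18,b[y-1:y+2,x-18:x+18,0].mean(0).round().tolist())
S=capture("side");print(proj(S,p+95.5*M[:,2]),proj(S,[563,56,74.6]))
e=proj(S,p+50*M[:,2])[0].astype(int);print(e);cv2.imwrite("pics/f1.png",cv2.resize(S["pixels"][e[1]-60:e[1]+90,e[0]-80:e[0]+70],(600,600),interpolation=3))
E
```

```text
[457.80260613  56.0608859  255.54622301] (array([ 0.54497394,  0.00439114, -0.94444953]), array([ 1.75763268e-05, -3.14474151e-04,  8.45627993e-04])) (array([ 0.79497394,  0.00439114, -1.37746223]), array([ 1.75763268e-05, -3.14474151e-04,  8.45627993e-04]))
[300.71477795 227.75555157]
282 [50.0, 49.0, 50.0, 50.0, 50.0, 51.0, 51.0, 52.0, 59.0, 65.0, 76.0, 80.0, 91.0, 124.0, 129.0, 127.0, 128.0, 128.0, 125.0, 97.0, 79.0, 74.0, 75.0, 79.0, 139.0, 191.0, 199.0, 199.0, 190.0, 101.0, 52.0, 50.0, 51.0, 48.0, 49.0, 48.0]
[[296.4766978  214.59838802]] [[275.2004985  244.70178377]]
[305 201]
```

Call:
drive_tool(commands="0.068 0.004 -0.118 0 0 0 0;0.068 0 -0.118 0 0 0 0;0.068 0 -0.118 0 0 0 0;0.068 0 -0.118 0 0 0 0;0.068 0 -0.118 0 0 0 0;0.068 0 -0.118 0 0 0 0;0.068 0 -0.118 0 0 0 0;0.068 0 -0.118 0 0 0 0;0 0 0 0 0 0 0;0.025 0 -0.0433 0 0 0 0;0.025 0 -0.0433 0 0 0 0;0.025 0 -0.0433 0 0 0 0;0 0 0 0 0 0 0")

```text
time_s: 8.9
eef_pos: [519.8, 56.8, 147.9]
ee_rot: [0.183, 0.683, 0.683, 0.183]
force: [-0.1, -0.3, -0.9]
grip_width: 0.18
grip_force: 39.9
```

Call:
drive_tool(commands="0.025 0 -0.0433 0 0 0 0;0.025 0 -0.0433 0 0 0 0;0.025 0 -0.0433 0 0 0 0;0.025 0 -0.0433 0 0 0 0;0 0 0 0 0 0 0")

```text
time_s: 9.32
eef_pos: [529.7, 57.0, 129.9]
ee_rot: [0.182, 0.683, 0.683, 0.183]
force: [-0.7, 0.3, -1.6]
grip_width: 0.181
grip_force: 39.9
```

Call:
drive_tool(commands="0.02 0 -0.0346 0 0 0 0;0.02 0 -0.0346 0 0 0 0;0.015 0 -0.026 0 0 0 0;0.01 0 -0.0173 0 0 0 0;0.01 0 -0.0173 0 0 0 0;0 0 0 0 0 0 0")

```text
time_s: 9.82
eef_pos: [537.4, 56.9, 117.9]
ee_rot: [0.183, 0.683, 0.683, 0.183]
force: [-0.0, 0.9, -1.2]
grip_width: 0.183
grip_force: 39.9
```

Call:
drive_tool(commands="0.005 0 -0.0087 0 0 0 0;0.005 0 -0.0087 0 0 0 0;0.005 0 -0.0087 0 0 0 0;0 0 0 0 0 0 0")

```text
time_s: 10.15
eef_pos: [538.5, 57.3, 117.8]
ee_rot: [0.184, 0.682, 0.683, 0.184]
force: [-27.1, -1.5, 34.8]
grip_width: 0.184
grip_force: 46.1
```

On the floor (about 44 N along the slot axis). I ease the pressure, open and retreat along the axis.

Call:
drive_tool(commands="-0.005 0 0.0087 0 0 0 0;-0.005 0 0.0087 0 0 0 0;0 0 0 0 0 0 20;0 0 0 0 0 0 30;0 0 0 0 0 0 40;0 0 0 0 0 0 55;0 0 0 0 0 0 60;0 0 0 0 0 0 60;-0.025 0 0.0433 0 0 0 60;-0.05 0 0.0866 0 0 0 60;-0.1 0 0.1732 0 0 0 60;-0.1 0 0.1732 0 0 0 60;-0.1 0 0.1732 0 0 0 60;-0.1 0 0.1732 0 0 0 60;-0.1 0 0.1732 0 0 0 60;-0.1 0 0.1732 0 0 0 60;0 0 0 0 0 0 60")

```text
time_s: 11.57
eef_pos: [470.1, 57.0, 237.4]
ee_rot: [0.185, 0.682, 0.683, 0.185]
force: [0.5, -0.1, 0.5]
grip_width: 0.596
grip_force: 0.0
```

```bash
cat > g.py <<'E'
from ov import *
s=sense();print(s["time_s"],s["eef_pos"],s["force"],s["joints"])
T=capture("top");S=capture("side")
a=cv2.resize(T["pixels"][160:310,175:335],(480,450),interpolation=3);b=cv2.resize(S["pixels"][200:350,240:346],(318,450),interpolation=3)
cv2.imwrite("pics/g1.png",np.hstack([a,b]));pickle.dump({"top":T,"side":S},open("p3.pkl","wb"))
for q in(T,S):print([(x["position"],x["confidence"]) for x in boxes_of(q,"wide_scraper_grip")[:2]])
bc=np.array([402.5,250.3,0])
print(proj(T,[bc+[0,0,150],bc+[0,0,112.5],bc+[0,0,45]]),proj(S,[bc+[0,0,150],bc+[0,0,112.5]]))
E
python3 g.py
```

```text
11.5667 [470.06114495  56.96820417 237.40356757] [ 0.5369216  -0.14185972  0.54031483] [-0.1723238  -0.02895105  2.01743849  0.14493353  0.63541683 -0.26669585]
[([205.3, 287.3], 0.78)]
[([308.8, 297.4], 0.57)]
[[200.13803214 282.57903793]
 [204.48676121 283.52830254]
 [211.56891938 285.07423518]] [[307.44336116 271.47958286]
 [307.14273507 285.95109284]]
```

View pics/g1.png

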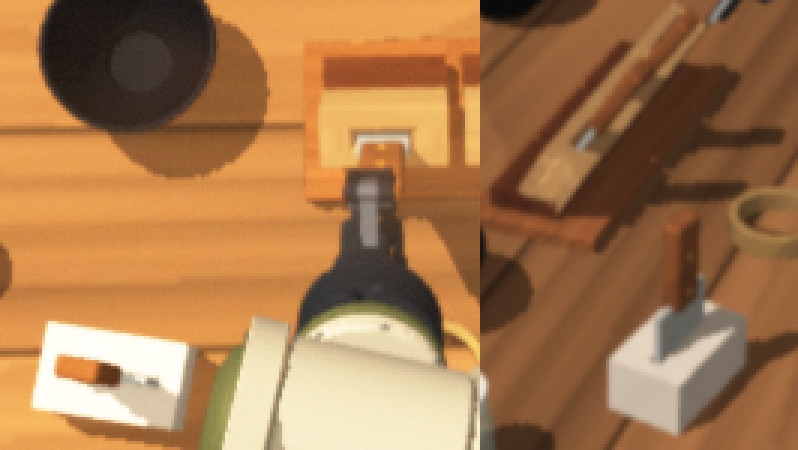

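The narrow scraper is in its slot. The wide handle's top is at (200.3,282.4) in the top view and (307.7,271) in the side view, within half a pixel of the prediction from (402.5, 250.3). Going there.

Call:
drive_tool(commands="-0.0845 0.15 0 0 0.0833 0 60;-0.0845 0.2 0 0 0.0833 0 60;-0.0845 0.24 0 0 0.0833 0 60;-0.0845 0.26 0 0 0.0833 0 60;-0.0845 0.26 0 0 0.0833 0 60;-0.0845 0.26 0 0 0.0833 0 60;-0.0845 0.25 0 0 0.0833 0 60;-0.0845 0.2 0 0 0.0833 0 60;0 0.11 -0.1 0 0 -0.07 60;0 0 -0.13 0 0 -0.07 60;0 0 -0.14 0 0 -0.07 60;0 0 0 0 0 0 60;0 0 0 0 0 0 60")

```text
time_s: 12.85
eef_pos: [402.4, 249.9, 196.0]
ee_rot: [-0.0, 0.762, 0.647, -0.001]
force: [0.6, -0.5, -0.2]
grip_width: 0.602
grip_force: 0.0
```

```bash
python3 - <<'E'
from h import *
s=sense();c,si=np.cos(.166),np.sin(.166)
Rt=np.c_[[si,c,0],[c,-si,0],[0,0,-1]]
print(s["eef_pos"],s["joints"],todo(s,[402.5,250.3,110.5],Rt))
E
```

```text
[402.3906999  249.8851856  195.99835576] [ 3.07664582e-01  2.52291947e-01  1.72219239e+00 -2.75249831e-05
  1.16970670e+00  4.71018566e-01] (array([ 0.001093  ,  0.00414814, -0.85498356]), array([ 0.00102846, -0.00314463, -0.00338273]))
```

Call:
drive_tool(commands="0 0.004 -0.1 0 0 0 60;0 0 -0.12 0 0 0 60;0 0 -0.12 0 0 0 60;0 0 -0.12 0 0 0 60;0 0 -0.12 0 0 0 60;0 0 -0.12 0 0 0 60;0 0 -0.12 0 0 0 60;0 0 -0.035 0 0 0 60;0 0 0 0 0 0 50;0 0 0 0 0 0 40;0 0 0 0 0 0 30;0 0 0 0 0 0 20;0 0 0 0 0 0 10;0 0 0 0 0 0 0;0 0 0 0 0 0 0;0 0 0 0 0 0 0", force=40)

```text
time_s: 14.18
eef_pos: [402.9, 250.5, 112.2]
ee_rot: [0.0, 0.763, 0.647, 0.001]
force: [-0.8, -0.4, 6.5]
grip_width: 0.181
grip_force: 39.4
```

Call:
drive_tool(commands="0 0 0.04 0 0 0 0;0 0 0.08 0 0 0 0;0 0 0.1 0 0 0 0;0 0 0.15 0 0 0 0;0 0 0.2 0 0 0 0;0 0 0.2 0 0 0 0;0 0 0.2 0 0 0 0;0 0 0.2 0 0 0 0;0 0 0.2 0 0 0 0;0 0 0.15 0 0 0 0;0 0 0.08 0 0 0 0;0 0 0 0 0 0 0;0 0 0 0 0 0 0")

```text
time_s: 15.27
eef_pos: [402.4, 250.3, 271.3]
ee_rot: [0.0, 0.763, 0.646, -0.0]
force: [-0.7, -0.8, -1.4]
grip_width: 0.182
grip_force: 39.0
```

```bash
python3 - <<'E'
from h import *
s=sense();print(s["eef_pos"],todo(s,[457.5,-148,257],RT))
p,r=cur(s);R1=R.from_rotvec([0,0,.166])*r
print((R.from_matrix(RT)*R1.inv()).as_rotvec()/(np.pi/4))
E
```

```text
[402.40412796 250.27727543 271.34512071] (array([ 0.55095872, -3.98277275, -0.14345121]), array([-0.05488131, -0.66507691,  0.2052023 ]))
[ 4.45148891e-04 -6.66594942e-01 -1.30125859e-03]
```

Call:
drive_tool(commands="0.03 -0.15 0 0 0 0.07 0;0.04 -0.22 0 0 0 0.07 0;0.04 -0.27 0 0 0 0.0713 0;0.04 -0.28 0 0 0 0 0;0.04 -0.28 0 0 0 0 0;0.04 -0.28 0 0 0 0 0;0.04 -0.28 0 0 0 0 0;0.04 -0.28 0 0 0 0 0;0.04 -0.28 0 0 0 0 0;0.04 -0.28 0 0 0 0 0;0.04 -0.28 0 0 0 0 0;0.04 -0.28 0 0 0 0 0;0.04 -0.28 0 0 0 0 0;0.04 -0.24 0 0 0 0 0;0 -0.18 0 0 0 0 0;0 -0.12 0 0 0 0 0;0 0 0 0 0 0 0;0 0 0 0 0 0 0")

```text
time_s: 16.77
eef_pos: [457.3, -147.4, 270.8]
ee_rot: [-0.001, 0.707, 0.707, 0.0]
force: [-0.2, 0.4, -1.8]
grip_width: 0.186
grip_force: 39.0
```

Call:
drive_tool(commands="0 0 -0.02 0 -0.08 0 0;0 0 -0.02 0 -0.08 0 0;0 0 -0.02 0 -0.1 0 0;0 0 -0.02 0 -0.1 0 0;0 0 -0.02 0 -0.1 0 0;0 0 -0.02 0 -0.08 0 0;0 0 -0.02 0 -0.08 0 0;0 0 0 0 -0.0467 0 0;0 0 0 0 0 0 0;0 0 0 0 0 0 0")

```text
time_s: 17.6
eef_pos: [457.4, -146.8, 257.5]
ee_rot: [0.183, 0.683, 0.684, 0.183]
force: [-0.3, -0.3, -0.2]
grip_width: 0.183
grip_force: 39.2
```

```bash
python3 - <<'E'
from ov import *
s=sense();H=np.array([538,-148,118]);p,r=cur(s);M=r.as_matrix()
print(s["eef_pos"],todo(s,H+50*SZ,RT),s["grip_width"])
T=capture("top");S=capture("side")
out=[]
g=p-2*M[:,2];RS=np.c_[M[:,1],M[:,0],-M[:,2]]
for q in(T,S):
    c=proj(q,g-60*RS[:,2])[0];x0,y0=int(c[0])-50,int(c[1])-50
    im=cv2.resize(q["pixels"][y0:y0+100,x0:x0+100],(400,400),interpolation=3)
    e=np.array([g-97.5*RS[:,2]+a*RS[:,1]+b*RS[:,2] for a,b in((-32,0),(32,0),(32,37),(-32,37))])
    draw(im,q,e,np.array((x0,y0)),4,(0,255,0));out.append(im);print(x0,y0,proj(q,e).round(1).tolist())
    for w in(34,38):draw(im,q,box(np.array([563.5,-148,74.6]),rackR(0),8.25 if w>34 else 4.25,w,0,0)[0],np.array((x0,y0)),4,(255,0,255))
cv2.imwrite("pics/h1.png",np.hstack(out))
b=T["pixels"].astype(float);e=proj(T,p+85*M[:,2])[0];y,x=int(e[1]),int(e[0]);print(e,x-24,b[y-1:y+2,x-24:x+24,0].mean(0).round().tolist())
E
```

```text
[ 457.39521472 -146.78567143  257.51913092] (array([ 0.55604785, -0.01214329, -0.96217861]), array([ 0.0001602 , -0.00121528, -0.00206495])) 0.18294306898621954
361 180 [[425.3, 223.1], [391.4, 223.8], [394.2, 230.9], [429.4, 230.2]]
281 121 [[328.3, 177.4], [320.4, 186.5], [327.4, 176.6], [335.1, 167.6]]
[409.29355237 225.40324046] 385 [55.0, 54.0, 54.0, 51.0, 52.0, 59.0, 102.0, 161.0, 186.0, 192.0, 192.0, 190.0, 191.0, 190.0, 190.0, 190.0, 189.0, 189.0, 191.0, 190.0, 190.0, 191.0, 192.0, 193.0, 193.0, 194.0, 194.0, 194.0, 193.0, 191.0, 192.0, 191.0, 190.0, 179.0, 147.0, 112.0, 79.0, 67.0, 69.0, 70.0, 67.0, 71.0, 100.0, 117.0, 120.0, 118.0, 121.0, 115.0]
```

View pics/h1.png

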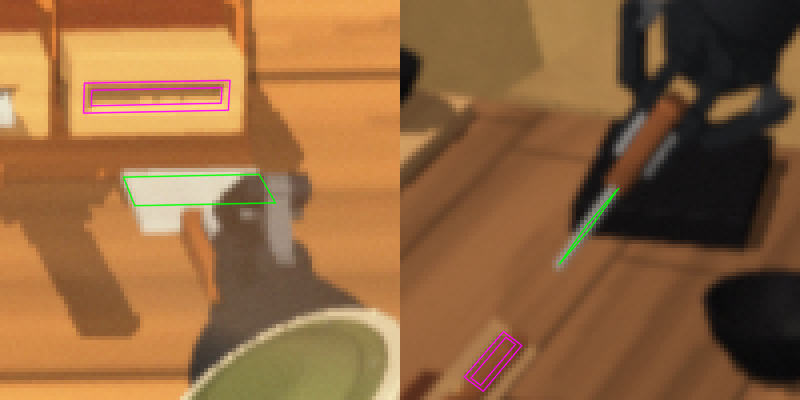

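Slot outline matches. The blade sits about 1 mm to +y of the tool centre, so I aim the tool 2 mm further in −y and go down.

Call:
drive_tool(commands="0.0695 -0.02 -0.12 0 0 0 0;0.0695 0 -0.12 0 0 0 0;0.0695 0 -0.12 0 0 0 0;0.0695 0 -0.12 0 0 0 0;0.0695 0 -0.12 0 0 0 0;0.0695 0 -0.12 0 0 0 0;0.0695 0 -0.12 0 0 0 0;0.0695 0 -0.12 0 0 0 0;0 0 0 0 0 0 0;0.025 0 -0.0433 0 0 0 0;0.025 0 -0.0433 0 0 0 0;0 0 0 0 0 0 0")

```text
time_s: 18.7
eef_pos: [518.4, -149.5, 152.7]
ee_rot: [0.183, 0.683, 0.683, 0.183]
force: [-0.4, 0.7, -1.4]
grip_width: 0.178
grip_force: 39.3
```

Call:
drive_tool(commands="0.02 0 -0.0346 0 0 0 0;0.02 0 -0.0346 0 0 0 0;0 0 0 0 0 0 0")

```text
time_s: 18.95
eef_pos: [522.2, -149.6, 145.5]
ee_rot: [0.183, 0.683, 0.683, 0.183]
force: [0.6, -0.3, -1.2]
grip_width: 0.183
grip_force: 39.3
```

Call:
drive_tool(commands="0.025 0 -0.0433 0 0 0 0;0.025 0 -0.0433 0 0 0 0;0.025 0 -0.0433 0 0 0 0;0.025 0 -0.0433 0 0 0 0;0 0 0 0 0 0 0")

```text
time_s: 19.37
eef_pos: [532.2, -149.4, 127.5]
ee_rot: [0.182, 0.683, 0.683, 0.183]
force: [0.4, -0.3, -0.9]
grip_width: 0.183
grip_force: 39.3
```

Call:
drive_tool(commands="0.015 0 -0.026 0 0 0 0;0.015 0 -0.026 0 0 0 0;0.01 0 -0.0173 0 0 0 0;0 0 0 0 0 0 0")

```text
time_s: 19.7
eef_pos: [536.3, -149.7, 121.8]
ee_rot: [0.183, 0.683, 0.683, 0.183]
force: [0.2, -0.4, -0.7]
grip_width: 0.183
grip_force: 39.3
```

Call:
drive_tool(commands="0.005 0 -0.0087 0 0 0 0;0.005 0 -0.0087 0 0 0 0;0.005 0 -0.0087 0 0 0 0;0 0 0 0 0 0 0")

```text
time_s: 20.03
eef_pos: [537.4, -150.1, 121.7]
ee_rot: [0.185, 0.682, 0.684, 0.183]
force: [-32.3, 1.5, 38.2]
grip_width: 0.183
grip_force: 47.3
```

Call:
drive_tool(commands="-0.005 0 0.0087 0 0 0 0;-0.005 0 0.0087 0 0 0 0;0 0 0 0 0 0 20;0 0 0 0 0 0 30;0 0 0 0 0 0 40;0 0 0 0 0 0 55;0 0 0 0 0 0 60;0 0 0 0 0 0 60;-0.025 0 0.0433 0 0 0 60;-0.05 0 0.0866 0 0 0 60;-0.1 0 0.1732 0 0 0 60;-0.1 0 0.1732 0 0 0 60;-0.1 0 0.1732 0 0 0 60;-0.1 0 0.1732 0 0 0 60;-0.1 0 0.1732 0 0 0 60;-0.1 0 0.1732 0 0 0 60;-0.1 0 0.1732 0 0 0 60;0 0 0 0 0 0 60")

```text
time_s: 21.53
eef_pos: [458.7, -150.2, 258.8]
ee_rot: [0.186, 0.682, 0.683, 0.183]
force: [0.3, -0.9, 0.9]
grip_width: 0.602
grip_force: 0.0
```

Call:
drive_tool(commands="-0.2 -0.2 0.1 0 0 0 60;-0.2 -0.25 0.1 0 0 0 60;-0.2 -0.25 0.1 0 0 0 60;-0.2 -0.25 0.1 0 0 0 60;-0.1 -0.2 0 0 0 0 60;0 -0.2 0 0 0 0 60;0 0 0 0 0 0 60;0 0 0 0 0 0 60")

```text
time_s: 22.2
eef_pos: [368.9, -284.9, 294.5]
ee_rot: [0.183, 0.683, 0.683, 0.183]
force: [0.7, 0.9, -0.3]
grip_width: 0.596
grip_force: 0.0
```

```bash
python3 - <<'E'
from ov import *
s=sense();print(s["time_s"],s["eef_pos"],s["force"])
T=capture("top");S=capture("side");out=[]
th=np.radians(-30-4.4);RL=R.from_euler("y",th).as_matrix()
for q,x0,y0,w in((T,270,150,160),(S,235,150,130)):
    k=400/w;im=cv2.resize(q["pixels"][y0:y0+w,x0:x0+w],(400,400),interpolation=3)
    for yy in(56,-46,-148):
        m=np.array([563.5,yy,74.6]);c=m-1.75*RackX if False else m-1.75*SX
        for b in box(c,RL,8,15,15,90):draw(im,q,b,np.array((x0,y0)),k,(255,255,0))
    out.append(im)
cv2.imwrite("pics/i1.png",np.hstack(out))
E
```

```text
22.2 [ 368.92316379 -284.92088009  294.46178563] [ 0.70783697  0.91621049 -0.25174288]
```

View pics/i1.png

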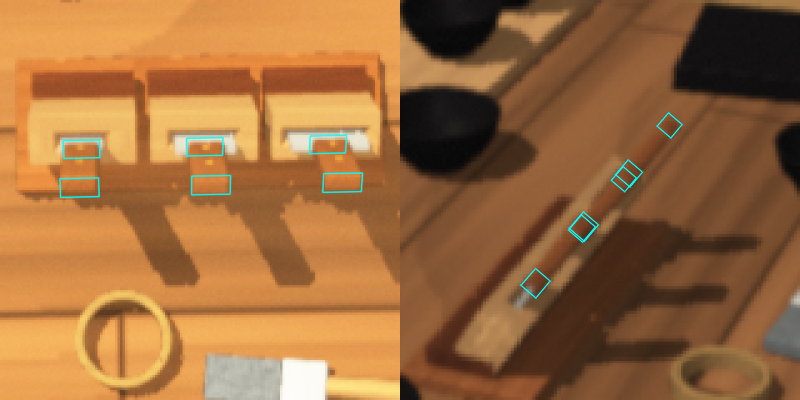

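All three handles sit at their predicted home positions; in the top view their ends are at about (80,187), (211,185) and (343,182) in the crop. Nothing else has moved and the arm is clear.

```bash
python3 -c "
from rig import *
print(finish_job())"
```

```text
the job is handed in; nothing more can be done
None
```

I put the narrow scraper into the narrow slot, then the wide one into the wide slot, both blade down on the slot floor, and handed the job in at about 22 s; it returned no verdict.

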